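# Jog the wood lathe forward

## Robot

A 7-joint arm with a two-finger parallel gripper is mounted at the origin on the work surface. World frame = base frame: x ahead of the robot, y to its left, z up, the work surface at z = 0. Lengths are in m, angles in rad, forces in N, time in s.
With the tool pointing down it reaches from about 0.425 to 0.95 m from the base axis. Payload 4.7 kg.
Tool frame: the origin (TCP) lies at the very end of the fingers, on their centre line; the grasp point (between the pads) lies 19 mm behind it; z points along the fingers, y is the line along which they close (so a half turn about z gives the same grasp; the last joint's range is limited). The gripper opens to 87 mm and grips with 3 to 60 N. Pads are 19 mm wide; open, the fingers measure 117 mm over their backs; the gripper's body (75 mm by 190 mm) begins 51 mm behind the grasp point.
Start: joints at [-1.17, 0.469, -0.049, 1.532, 0.024, 1.141, -0.082], TCP at [0.281, 0.614, 0.223] pointing down, gripper open.
Joint ranges: [-2.59, 2.59], [-0.33, 1.99], [-1.39, 1.29], [0.1, 2.45], [-1.04, 4.18], [0.21, 1.99], [-2.66, 2.66]. Speed limits (rad/s): [2.57, 2.57, 3.14, 3.14, 3.14, 3.14, 3.14].

## Interface

Orientations are given as a 3x3 rotation matrix whose columns are the frame's x, y, z axes.
In Python, from cell import manip gives the robot as it stands.
- The arm moves only by the shell command python3 -m jog 'ROWS' [FORCE]. ROWS is JSON, a list that holds one entry, the list of rows, each a list of 5 numbers: the shift along the world's x, y, z in mm, then the turn about the world's z in rad, then the opening, from 0 (shut) to 1 (fully open). In form: [[[dx, dy, dz, spin, fingers], ...]]. A call has 1 to 5 rows; each row shifts and turns the commanded pose from where the row before left it; what a row does not reach is not made up. A row lasts 1/8 s, in which the tool goes at most 62.5 mm and 10.7 degrees, less where a joint would pass 70% of its speed; a pose out of reach is approached as far as the arm can. A call is refused whole if a number of a shift passes 62.5 or a number of a turn 0.188, either way. A call with a gripper value outside its range is refused whole. The fingers move at their own pace and stop on an object; FORCE is the grip in N (left out, the last holds). Time passes only in rows, so rows that do not move let the fingers close. It gives the time, the measured TCP pose, the force, the opening and the grip force at its end, in the units of the state.
- manip.sense(): the state, without advancing time (a new reading comes with each control period).
- manip.capture(name): name is "side" or "top" or "wrist"; returns the picture (420x560x3 uint8, blue, green, red); there is no depth.
- manip.camera_params(name): a dict with "vertical_fov" (degrees; the focal length in pixels is half the picture's height over the tangent of half this angle, whatever the lens; pixels are square), "cx", "cy" (the principal point, pixels), "cam_to_world" (4x4, takes a point from camera to world coordinates). Camera axes: x right, y down, z forward; pixel columns grow to the right and rows downward; lengths in m; the calibration is good to about 2 mm. A picture is of the moment at which its call begins: read the wrist's pose just before it. camera_params takes no time and is no camera call; for the wrist camera it gives the pose at the moment of the call.
- manip.close_job(): hands the job in; it is judged then, once.
The state is a dict: "clock": time; "joint_pos": joint angles; "dq": joint speeds; "tau": joint torques, N m; "tool_pos": TCP position; "ee_rot": TCP orientation; "ft_force": force on the tool from outside, world axes, zero at the start; "torque": the same for the moment, N m; "width": opening from 0.0 (shut) to 1.0 (fully open); "grasp_force": force on a finger pad.
Only numpy, scipy, OpenCV 4.12 (cv2) and the standard library are available. Lean on these libraries where they do the work, as an engineer would, in place of code of your own. Each camera call takes 0.05 s, during which the arm holds its last target. There are 200 camera calls.

## Task

Jog the wood lathe forward: tilt the yellow-ball lever over towards the green strip on its own box, close to its stop, hold it there for about a second, then let it spring back upright and leave it. Do not tilt it over towards the white strip, and leave the black-ball lever alone.

Things in the scene. Friction and masses are not known exactly. Their poses are not given: they have to be found in the camera images.
- jog_box: Lathe jog box: fixed grey box 100 x 100 x 60 mm high, at any yaw. Upright lever at its centre: 10 mm steel rod with a yellow ball (diameter 32 mm), ball centre 150 mm above the bench at rest. On its top a green strip 84 x 24 mm on the +y side and a white one on the -y side, each 32 mm from the rod. Origin: centre of underside; z up, y from white to green. The two boxes' centres are 200 mm or more apart.
- jog (a joint): tilt of the yellow-ball lever, rad: 0 upright, positive towards the green strip (+y of its box), negative to white. One plane only; hinge axis 60 mm above the bench, 90 mm below the ball's centre; stops at +-0.5. A spring (0.8 N m/rad, about 4 N at the ball at a stop) returns it to 0 when let go, with hardly any overshoot.
- black_box: Other control: fixed grey box 100 x 100 x 60 mm high, at any yaw. Upright lever at its centre: 10 mm steel rod with a black ball (diameter 32 mm), ball centre 150 mm above the bench at rest. On its top a green strip 84 x 24 mm on the +y side and a white one on the -y side, each 32 mm from the rod. Origin: centre of underside; z up, y from white to green.
- black_lever (a joint): tilt of the black-ball lever, rad: 0 upright, positive towards the green strip (+y of its box), negative to white. One plane only; hinge axis 60 mm above the bench, 90 mm below the ball's centre; stops at +-0.5. A spring (0.8 N m/rad, about 4 N at the ball at a stop) returns it to 0 when let go, with hardly any overshoot.
Not all that is in view belongs to the job. What is shaped like the jog_box but red or turquoise is not meant.

How it is judged:
By the outcome, as a careful person would: the job done as asked, in the order asked, and still so for the second after the job is handed in, with the robot touching nothing.
It also fails if it takes over 32 s, if anything falls off the work surface, if the arm or the gripper's body presses on something with over 40 N, if the wrist force passes 120 N, or if a joint passes its speed limit or range.

## Working session

There is one attempt and no reset: what is moved stays moved. The work goes in short steps, Python scripts to look and compute and a shell command to move; the robot and the scene stay as the last step left them, time stands still between calls to the robot, and variables do not carry over. Pictures are saved under pics/ and viewed, at most 10 in all, crops included, and the job is handed in when it is done.

```bash
mkdir -p pics; cat > h.py <<'E'
import numpy as np,cv2
from cell import manip
def ray(p,u,v):
    f=210/np.tan(np.radians(p["vertical_fov"])/2);T=np.array(p["cam_to_world"])
    d=T[:3,:3]@np.array([(u-p["cx"])/f,(v-p["cy"])/f,1]);return T[:3,3],d/np.linalg.norm(d)
def plane(p,u,v,z):
    o,d=ray(p,u,v);return o+d*(z-o[2])/d[2]
def proj(p,X):
    f=210/np.tan(np.radians(p["vertical_fov"])/2);T=np.array(p["cam_to_world"])
    c=T[:3,:3].T@(np.array(X)-T[:3,3]);return c[0]/c[2]*f+p["cx"],c[1]/c[2]*f+p["cy"]
E
python3 - <<'E'
from h import *
for n in("top","side"):
    cv2.imwrite(f"pics/{n}0.png",manip.capture(n));p=manip.camera_params(n);print(n,p["vertical_fov"],p["cx"],p["cy"],np.round(p["cam_to_world"],3).tolist())
print(manip.sense()["clock"],manip.sense()["ee_rot"],manip.sense()["ft_force"])
E
```

```text
top 57.657576621913904 284.48841355427425 204.86760079963602 [[0.009, -0.991, 0.132, 0.41], [-0.999, -0.003, 0.045, -0.091], [-0.045, -0.132, -0.99, 0.732], [0.0, 0.0, 0.0, 1.0]]
side 42.358073453407854 277.7008191863648 200.91629338061966 [[0.729, -0.37, 0.576, -0.115], [-0.684, -0.366, 0.632, -0.745], [-0.023, -0.854, -0.519, 0.598], [0.0, 0.0, 0.0, 1.0]]
0.1 [[-9.09063297e-01  4.16657475e-01 -6.85872530e-04]
 [ 4.16658037e-01  9.09061886e-01 -1.60219015e-03]
 [-4.40639280e-05 -1.74226656e-03 -9.99998481e-01]] [-0.13773811 -0.77689677  0.38477176]
```

View pics/top0.png

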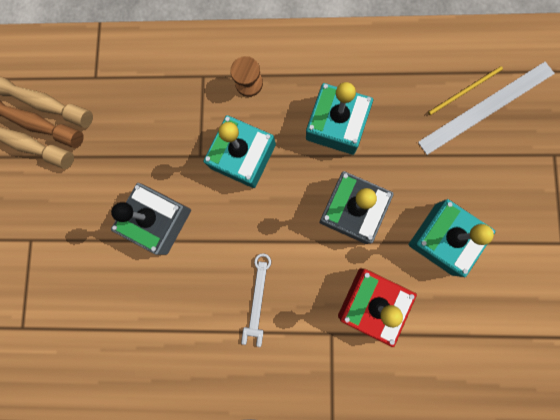

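View pics/side0.png

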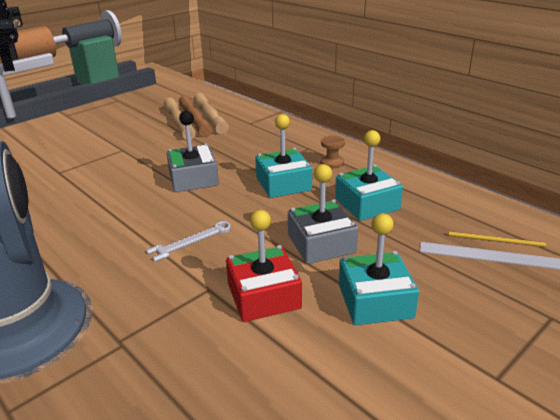

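In the top picture the yellow-ball candidates are: turquoise (229,131), (346,92) and (482,234), red (391,316), and grey (366,199). The black ball on the other grey box is at (122,212). By the description I choose the grey box with the yellow ball at (366,199) in top and (323,173) in side. Next I'll measure it and check a crop.

```bash
python3 - <<'E'
from h import *
T=cv2.imread("pics/top0.png");S=cv2.imread("pics/side0.png");pt,ps=manip.camera_params("top"),manip.camera_params("side")
def blob(I,lo,hi,x0,y0,x1,y1,near):
    m=cv2.inRange(cv2.cvtColor(I,cv2.COLOR_BGR2HSV),lo,hi);k=np.zeros_like(m);k[y0:y1,x0:x1]=m[y0:y1,x0:x1]
    n,l,s,c=cv2.connectedComponentsWithStats(k);i=1+np.argmax(s[1:,4]);print(s[i],c[i].round(1));return c[i],cv2.minAreaRect(np.argwhere(l==i)[:,::-1].astype(np.float32))
Y=((20,130,90),(32,255,255));G=((50,80,40),(75,255,255));W=((0,0,170),(180,50,255))
bt,_=blob(T,*Y,350,180,385,215,0);bs,_=blob(S,*Y,308,160,338,188,0)
o1,d1=ray(pt,*bt);o2,d2=ray(ps,*bs)
a,*_=np.linalg.lstsq(np.c_[d1,-d2],o2-o1,rcond=None);A,B=o1+a[0]*d1,o2+a[1]*d2
print("ball",A.round(4),B.round(4))
for n,c in(("g",G),("w",W)):
    q=blob(T,*c,318,168,395,245,0);P=plane(pt,*q[0],.06);print(n,P.round(4))
    bx=cv2.boxPoints(q[1]);cs=np.array([plane(pt,*b,.06)for b in bx])
    print("rect centre",cs.mean(0).round(4),"sides",np.linalg.norm(np.roll(cs,-1,0)-cs,axis=1).round(4));
    if n=="g":g=cs.mean(0)
    else: d=g-cs.mean(0);print("sep",np.linalg.norm(d),"mid",((g+cs.mean(0))/2).round(4),"dir",(d/np.linalg.norm(d)).round(3),"deg",np.degrees(np.arctan2(d[1],d[0])))
# other balls
for u,v in((229,131),(346,92),(482,234),(391,316),(122,212)):print(u,v,plane(pt,u,v,.15).round(3))
cv2.imwrite("pics/crop0.png",cv2.resize(np.hstack([T[155:255,305:405],S[150:270,275:375][:100]]),None,fx=4,fy=4))
E
```

```text
[356 188  20  20 314] [365.9 197.6]
[314 164  18  18 262] [322.8 172.7]
ball [ 0.4989 -0.1883  0.1509] [ 0.4994 -0.1887  0.1511]
[326 176  31  48 669] [340.6 198.6]
g [ 0.511  -0.1592  0.06  ]
rect centre [ 0.5112 -0.159   0.06  ] sides [0.0861 0.026  0.0858 0.0257]
[359 189  32  50 633] [374.2 214.2]
w [ 0.4836 -0.2175  0.06  ]
rect centre [ 0.4857 -0.2178  0.06  ] sides [0.0886 0.0245 0.0883 0.0241]
sep 0.06409636041749664 mid [ 0.4985 -0.1884  0.06  ] dir [0.399 0.917 0.   ] deg 66.47591859608127
229 131 [0.606 0.025 0.15 ]
346 92 [ 0.669 -0.16   0.15 ]
482 234 [ 0.445 -0.359  0.15 ]
391 316 [ 0.324 -0.222  0.15 ]
122 212 [0.476 0.19  0.15 ]
```

View pics/crop0.png

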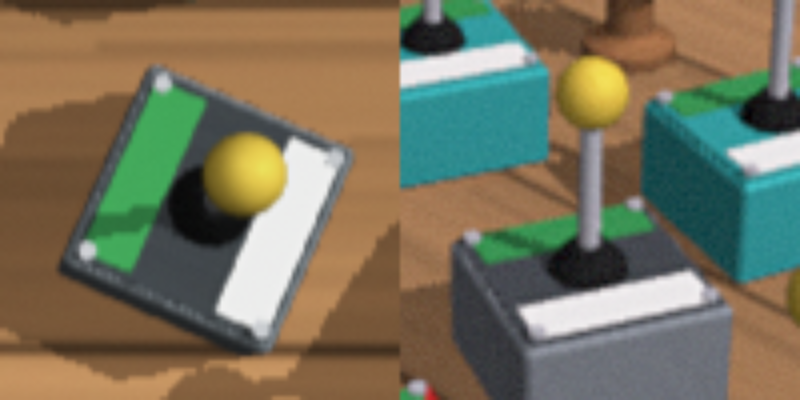

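The crop confirms it: a grey box with a yellow ball, green strip on the left (crop 140,190) and white on the right (crop 290,230). Ball and strips agree with the given sizes: the ball is at (0.499,-0.1885,0.151), and green lies along (0.40,0.917). I'll push with shut fingers from the white side, starting by going to (0.477,-0.240).

```bash
python3 -m jog '[[[24,-52,0,0.02,0],[24,-52,0,0,0],[24,-52,0,0,0],[24,-52,0,0,0],[24,-52,0,0,0]]]' 20 >/dev/null
python3 -m jog '[[[24,-52,0,0,0],[24,-52,0,0,0],[24,-52,0,0,0],[0,-55,0,0,0],[0,-55,0,0,0]]]'
python3 -m jog '[[[0,-55,0,0,0],[0,-55,0,0,0],[0,-55,0,0,0],[0,-55,0,0,0],[0,-55,0,0,0]]]'
python3 -m jog '[[[4,-55,0,0,0],[0,0,0,0,0],[0,0,0,0,0]]]'
```

```text
clock: 1.35
tool_pos: [0.473, 0.0856, 0.2223]
ee_rot: [[-0.917, 0.399, -0.0], [0.399, 0.917, -0.0], [0.0, -0.0, -1.0]]
ft_force: [-0.8, 0.2, 0.1]
width: 0.022
grasp_force: 0.0
clock: 1.98
tool_pos: [0.4728, -0.1889, 0.2225]
ee_rot: [[-0.917, 0.398, -0.0], [0.398, 0.917, 0.0], [0.0, 0.0, -1.0]]
ft_force: [0.7, 0.3, 0.6]
width: 0.005
grasp_force: 0.0
clock: 2.35
tool_pos: [0.477, -0.2416, 0.222]
ee_rot: [[-0.917, 0.398, -0.001], [0.398, 0.917, 0.001], [0.001, 0.001, -1.0]]
ft_force: [-0.3, 0.3, 0.0]
width: 0.011
grasp_force: 0.0
```

```bash
python3 -m jog '[[[0,0,-50,0,0],[0,0,-47,0,0],[0,0,0,0,0],[8,18.4,0,0,0],[0,0,0,0,0]]]'
python3 - <<'E'
from h import *
S=manip.capture("side");T=manip.capture("top")
cv2.imwrite("pics/l1.png",cv2.resize(np.hstack([T[120:260,290:430],S[110:250,250:390]]),None,fx=2.8,fy=2.8))
E
```

```text
clock: 2.98
tool_pos: [0.4872, -0.2222, 0.1274]
ee_rot: [[-0.919, 0.394, 0.003], [0.394, 0.919, 0.0], [-0.003, 0.001, -1.0]]
ft_force: [0.5, -0.6, -0.5]
width: 0.003
grasp_force: 0.0
```

View pics/l1.png

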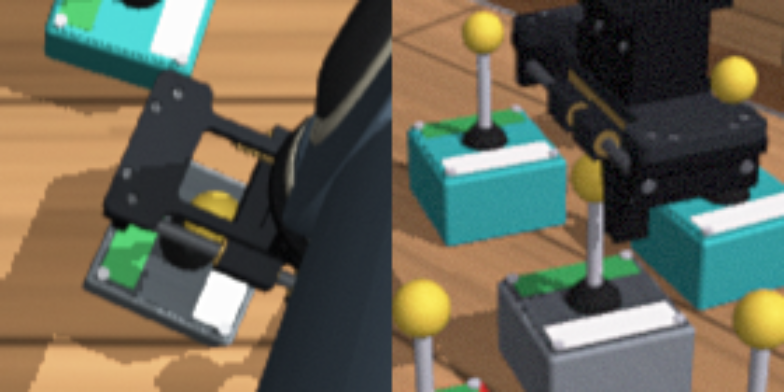

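The shut fingers stand just on the white side of the ball: ball at (213,210), fingers at (245,245) in the top half; ball at (590,180) in the side half. The lever is still upright. I'll advance to about 0.33 rad and measure.

```bash
python3 -m jog '[[[6,16,-2,0,0],[7,15,0,0,0],[0,0,0,0,0]]]'
python3 - <<'E'
from h import *
S=manip.capture("side");T=manip.capture("top")
for n,I,(x0,y0,x1,y1) in(("top",T,(330,170,385,215)),("side",S,(290,150,345,188))):
    m=cv2.inRange(cv2.cvtColor(I,cv2.COLOR_BGR2HSV),(20,130,60),(32,255,255));p=manip.camera_params(n)
    ys,xs=np.nonzero(m[y0:y1,x0:x1]);
    print(n,len(xs),xs.min()+x0 if len(xs) else 0,xs.max()+x0 if len(xs) else 0,(ys.min()+y0,ys.max()+y0) if len(xs) else 0)
    for t in(0,.3,.4,.5):
        X=np.array([.499,-.1885,.061])+.09*np.sin(t)*np.array([.399,.917,0])+[0,0,.09*np.cos(t)];print(t,np.round(proj(p,X),1))
cv2.imwrite("pics/l2.png",cv2.resize(np.hstack([T[120:260,290:430],S[110:250,250:390]]),None,fx=2.8,fy=2.8))
E
```

```text
clock: 3.45
tool_pos: [0.4991, -0.1915, 0.1237]
ee_rot: [[-0.918, 0.396, 0.0], [0.396, 0.918, 0.0], [-0.0, 0.0, -1.0]]
ft_force: [-1.4, -1.9, 2.0]
width: 0.008
grasp_force: 1.1
top 52 342 351 (np.int64(183), np.int64(201))
0 [366.  197.6]
0.3 [349.5 191.2]
0.4 [344.2 189.3]
0.5 [339.1 187.7]
side 103 309 316 (np.int64(155), np.int64(177))
0 [322.6 172.8]
0.3 [316.5 168.1]
0.4 [314.6 167.6]
0.5 [312.8 167.6]
```

View pics/l2.png

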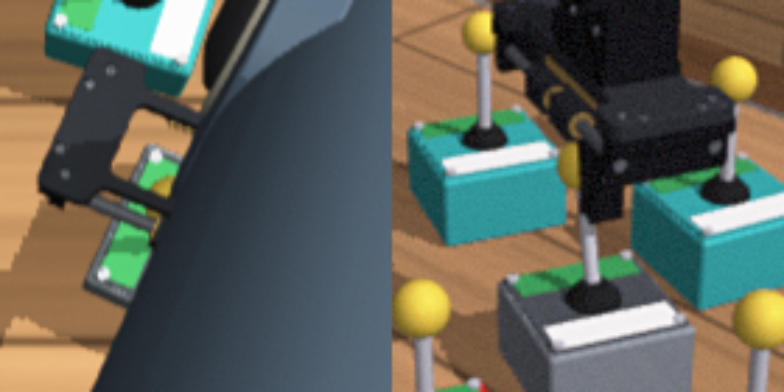

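The lever leans towards green; ball edge is at (160,185) in the top half and (568,165) in the side half. Pixels and force (2.4 N) put the tilt at about 0.28, so I need roughly 16 mm more.

```bash
python3 -m jog '[[[6,14.5,0,0,0],[0,0,0,0,0]]]'
python3 - <<'E'
from h import *
S=manip.capture("side")
m=cv2.inRange(cv2.cvtColor(S,cv2.COLOR_BGR2HSV),(20,130,60),(32,255,255))[150:188,290:345]
ys,xs=np.nonzero(m);print(len(xs),xs.min()+290,ys.min()+150,ys.max()+150);s=manip.sense();print(s["tool_pos"],s["ft_force"])
E
```

```text
clock: 3.8
tool_pos: [0.5041, -0.1783, 0.1232]
ee_rot: [[-0.918, 0.398, -0.001], [0.398, 0.918, -0.0], [0.001, -0.001, -1.0]]
ft_force: [-1.0, -2.4, 0.2]
width: 0.008
grasp_force: 1.7
95 307 150 175
[ 0.50384453 -0.17876105  0.12330685] [-2.2029045  -3.17960123 -1.03926833]
```

```bash
python3 -m jog '[[[1,2.5,0,0,0]]]'
python3 -m jog '[[[0,0,0,0,0]]]'
python3 - <<'E'
from h import *
S=manip.capture("side")
m=cv2.inRange(cv2.cvtColor(S,cv2.COLOR_BGR2HSV),(20,130,60),(32,255,255))[140:188,290:345]
ys,xs=np.nonzero(m);print(len(xs),xs.min()+290,ys.min()+140,ys.max()+140);s=manip.sense();print(s["clock"],s["tool_pos"],s["ft_force"])
cv2.imwrite("pics/l3.png",cv2.resize(S[110:250,250:390],None,fx=4,fy=4))
E
```

```text
clock: 3.98
tool_pos: [0.5044, -0.177, 0.1233]
ee_rot: [[-0.917, 0.4, -0.001], [0.4, 0.917, -0.001], [0.001, -0.001, -1.0]]
ft_force: [-1.1, -4.1, -3.0]
width: 0.008
grasp_force: 2.2
clock: 4.1
tool_pos: [0.5046, -0.1765, 0.1232]
ee_rot: [[-0.917, 0.399, -0.001], [0.399, 0.917, -0.0], [0.001, -0.001, -1.0]]
ft_force: [-2.0, -5.1, -2.5]
width: 0.009
grasp_force: 2.1
91 301 140 175
4.15 [ 0.50468753 -0.17645644  0.12328777] [-1.4817363  -4.71719975 -3.43188142]
```

View pics/l3.png

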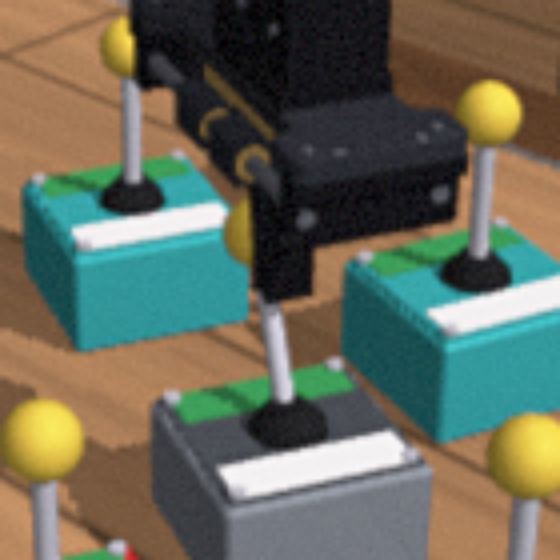

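The lever leans clearly to green; ball edge at (228,230), rod from (265,300) to (283,400) in the crop. Now the tilt from the rod's line.

```bash
python3 - <<'E'
from h import *
I=cv2.imread("pics/l3.png");p=manip.camera_params("side")
h=cv2.cvtColor(I,cv2.COLOR_BGR2HSV)
R=[]
for r in range(305,392,6):
    row=h[r,230:330];k=np.nonzero((row[:,1]<45)&(row[:,2]>110))[0]
    if len(k):R.append((r,(k.min()+k.max())/2+230,k.max()-k.min()))
print(R[::3])
R=np.array(R);R=R[R[:,2]<40];a=np.polyfit(R[:,0],R[:,1],1);print("slope",a[0])
for t in(0,.3,.35,.4,.45,.5):
    d=np.sin(t)*np.array([.399,.917,0])+[0,0,np.cos(t)];b=np.array([.499,-.1885,.061])
    P=[np.array(proj(p,b+s*d))for s in(.025,.06)];print(t,round((P[1]-P[0])[0]/(P[1]-P[0])[1],3),[((q-[250,110])*4).round(0) for q in P])
E
```

```text
[(305, np.float64(276.0), np.int64(6)), (323, np.float64(257.0), np.int64(54)), (341, np.float64(276.5), np.int64(21)), (359, np.float64(298.0), np.int64(62)), (377, np.float64(280.5), np.int64(19))]
slope 0.13813240340972077
0 -0.023 [array([287., 379.]), array([289., 311.])]
0.3 0.106 [array([281., 373.]), array([273., 298.])]
0.35 0.125 [array([280., 372.]), array([270., 297.])]
0.4 0.143 [array([279., 372.]), array([268., 296.])]
0.45 0.161 [array([278., 372.]), array([265., 296.])]
0.5 0.18 [array([277., 372.]), array([263., 296.])]
```

Rod says 0.33–0.4, so not yet near the stop. I'll push on in small steps.

```bash
python3 -m jog '[[[1.6,3.7,0,0,0],[0,0,0,0,0]]]'|sed -n '2p;4p'
python3 - <<'E'
from h import *
S=manip.capture("side");cv2.imwrite("pics/l4.png",cv2.resize(S[110:250,250:390],None,fx=4,fy=4))
s=manip.sense();print(s["clock"],s["tool_pos"],s["ft_force"])
I=cv2.imread("pics/l4.png");h=cv2.cvtColor(I,cv2.COLOR_BGR2HSV)
for n in("l3","l4"):
    h=cv2.cvtColor(cv2.imread(f"pics/{n}.png"),cv2.COLOR_BGR2HSV);o=[]
    for r in range(320,385,4):
        row=h[r,255:305];k=np.nonzero((row[:,1]<60)&(row[:,2]>105))[0]
        if len(k)and 12<np.ptp(k)<32:o.append((r,(k.min()+k.max())/2+255))
    o=np.array(o);print(n,len(o),np.polyfit(o[:,0]-350,o[:,1],1))
E
```

```text
tool_pos: [0.5061, -0.1728, 0.1231]
ft_force: [-1.9, -4.8, -2.7]
4.45 [ 0.50604613 -0.17293316  0.12317478] [-2.2821988  -6.19119967 -4.08407973]
l3 17 [1.38480392e-01 2.77134804e+02]
l4 17 [1.40625000e-01 2.76042279e+02]
```

```bash
python3 -m jog '[[[2.8,6.4,0,0,0],[0,0,0,0,0]]]'|sed -n '2p;4p'
python3 - <<'E'
from h import *
S=manip.capture("side");cv2.imwrite("pics/l5.png",cv2.resize(S[110:250,250:390],None,fx=4,fy=4))
s=manip.sense();print(s["clock"],s["tool_pos"],s["ft_force"])
for n in("l4","l5"):
    h=cv2.cvtColor(cv2.imread(f"pics/{n}.png"),cv2.COLOR_BGR2HSV);o=[]
    for r in range(320,385,4):
        row=h[r,255:305];k=np.nonzero((row[:,1]<60)&(row[:,2]>105))[0]
        if len(k)and 12<np.ptp(k)<32:o.append((r,(k.min()+k.max())/2+255))
    o=np.array(o);print(n,len(o),np.polyfit(o[:,0]-350,o[:,1],1))
E
```

```text
tool_pos: [0.5065, -0.1718, 0.1232]
ft_force: [-6.3, -14.4, -3.0]
4.75 [ 0.50644051 -0.17176163  0.12315167] [ -6.19973188 -14.7644945   -1.62443498]
l4 17 [1.40625000e-01 2.76042279e+02]
l5 17 [1.48590686e-01 2.75702819e+02]
```

View pics/l5.png

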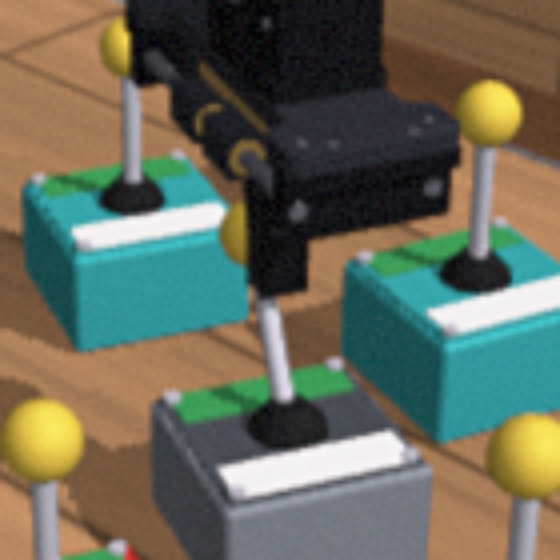

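The force jumped to 16 N and the tool stopped, so the lever is at its stop on the green side (ball edge at (225,230), rod (265,300)–(283,400)). It has been near the stop since about 4.2 s. I'll hold a little longer, ease back and lift away.

```bash
python3 -m jog '[[[-1.2,-2.8,0,0,0],[0,0,0,0,0],[0,0,0,0,0],[0,0,0,0,0]]]'|sed -n '1,2p;4p'
python3 -m jog '[[[-12,-28,0,0,0],[-12,-28,0,0,0],[-4,-9,0,0,0],[0,0,0,0,0],[0,0,50,0,0]]]'|sed -n '1,2p;4p'
python3 -m jog '[[[0,0,50,0,0],[-10,-50,0,0,0],[-10,-50,0,0,0],[0,0,0,0,0],[0,0,0,0,0]]]'|sed -n '1,2p;4p'
python3 - <<'E'
from h import *
S=manip.capture("side");cv2.imwrite("pics/end.png",S);p=manip.camera_params("side");print(proj(p,[.499,-.1885,.151]))
E
```

```text
clock: 5.25
tool_pos: [0.5064, -0.1719, 0.1232]
ft_force: [-3.6, -10.6, -2.7]
clock: 5.88
tool_pos: [0.4791, -0.2303, 0.1711]
ft_force: [1.3, -1.1, 0.1]
clock: 6.5
tool_pos: [0.4616, -0.3315, 0.2232]
ft_force: [0.2, 0.1, -0.2]
(np.float64(322.56310136350396), np.float64(172.75290559952873))
```

View pics/end.png

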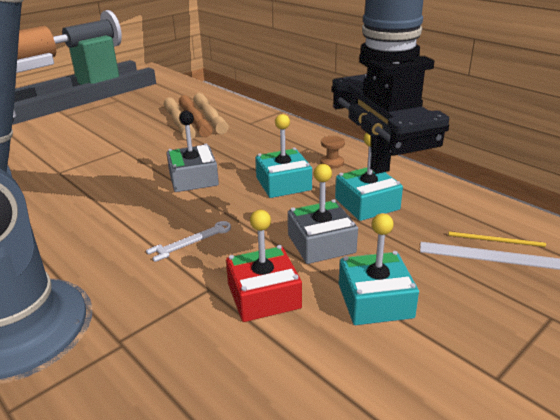

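The yellow lever is back upright at (323,173), the black one at (187,118) is untouched, and the gripper is clear of everything.

```bash
python3 -c "
from cell import manip
print(manip.close_job())"
```

```text
the job is handed in; nothing more can be done
None
```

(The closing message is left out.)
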